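# Put the bench kit back in its holders

## Robot

A 6-joint arm with a two-finger parallel gripper is mounted at the origin on a cart in front of the work surface, level with it; the furniture and walls round the work are solid. World frame = base frame: x ahead of the robot, y to its left, z up, the work surface at z = 0. Lengths are in m, angles in rad, forces in N, time in s.
With the tool pointing down it reaches from about 0.375 to 0.75 m from the base axis. Payload 9 kg.
Tool frame: the origin (TCP) lies on the centre line of the jaws, within the pads' length; the fingertips stand 8 mm ahead of it and the grasp point (between the pads) lies 11 mm behind it; z points along the fingers, y is the line along which they close (so a half turn about z gives the same grasp; the last joint's range is limited). The gripper opens to 85 mm and grips with 20 to 120 N. Pads are 22 mm wide; open, the fingers measure 114 mm over their backs; the gripper's body (76 mm by 85 mm) begins 54 mm behind the grasp point. The pads swing forward as they close: fully open they stand 13 mm farther back than shut.
Start: joints at [-1.514, 0.104, 0.097, 1.564, 0, 1.353], TCP at [0.163, -0.578, 0.239] pointing down, gripper open.
Joint ranges: [-2.99, 2.99], [-0.84, 1.86], [-1.1, 1.16], [-1.84, 2.11], [-1.51, 1.56], [-3.14, 3.14]. Speed limits (rad/s): [2.22, 2.22, 2.57, 3.14, 3.14, 3.14].

## Interface

Orientations are given as a unit quaternion [x, y, z, w].
In Python, from plant import ctrl, read_camera, get_calibration, models gives the robot as it stands. The module is installed in compiled form; this text tells all that it offers.
- The arm moves only by the tool servo_tool, never from a script. Its argument "rows" is a list that holds one entry, the list of rows, each a list of 5 numbers: the closure, from -1 (fully open) to 1 (shut), then the shift along the tool's x, y, z in fractions of the full range, 1 being 0.75 m, then the turn about the tool's z in fractions of the full range, 1 being 180 degrees. In form: [[[jaw, x, y, z, turn], ...]]. A call has 1 to 8 rows; each row is the pose to reach, as a shift and turn from the pose commanded when the call began, along the tool's axes at that moment; what a row does not reach only later rows make up. A row lasts 1/12 s, in which the tool goes at most 41.7 mm and 7.16 degrees, less where a joint would pass 70% of its speed; a pose out of reach is approached as far as the arm can. A shift or turn number past 1, either way, is cut back to 1. A call with a gripper value outside its range is refused whole. The fingers move at their own pace and stop on an object; "grip_force" is the grip in N (left out, the last holds). Time passes only in rows, so rows that repeat a pose let the fingers close. It gives the time, the measured TCP pose, the force, the opening and the grip force at its end, in the units of the state.
- ctrl.read_state(): the state, without advancing time (a new reading comes with each control period).
- read_camera(name): name is "scene" or "side" or "wrist"; returns (picture, depth): 480x640x3 uint8, red, green, blue; 480x640 float32, m along the optical axis (not along the pixel's ray), 0 where there is no reading.
- get_calibration(name): a dict with "fx", "fy", "cx", "cy" (pixels), "k1" (the pictures are not rectified: a ray, as slopes to the right and down, at radius r is drawn at 1 + k1 r^2 times it, then the intrinsics apply), "world_to_cam" (4x4, takes a point from world to camera coordinates). Camera axes: x right, y down, z forward; pixel columns grow to the right and rows downward; lengths in m; the calibration is good to about 2 mm. A picture is of the moment at which its call begins: read the wrist's pose just before it. get_calibration takes no time and is no camera call; for the wrist camera it gives the pose at the moment of the call.
- ctrl.finish_job(): hands the job in; it is judged then, once.
Trained networks look in the newest picture that a camera, given by its name, has taken for a name from the list of things; names that differ only in an ending like _2 or _b are one class to them, and where a whole thing is asked for, a point or a joint stands for the part that bears it (a point fixed in the world has none). Each returns a list of dicts, best first, with "confidence" (0 to 1); they miss things now and then, are a little off and sometimes report something else, mostly with a low value. They report only what shows in the picture. A call takes as long as a camera call. They do not tell look-alikes from the thing itself.
- models.regions_of(camera, query): "pixels" (480x640 bool, what is visible of it) and "uv" ([column, row] in pixels, amid what is visible of it).
The state is a dict: "time_s": time; "joint_pos": joint angles; "qd": joint speeds; "tau": joint torques, N m; "tool_pos": TCP position; "eef_rot": TCP orientation; "force": force on the tool from outside, world axes, zero at the start; "torque": the same for the moment, N m; "grip_width": finger opening in m; "finger_force": force on a finger pad.
Only numpy, scipy, OpenCV 4.12 (cv2) and the standard library are available. Lean on these libraries where they do the work, as an engineer would, in place of code of your own. Each camera call takes 0.05 s, during which the arm holds its last target. There are 200 camera calls.

## Task

Tidy the bench: put the green-capped sample pot, the short wide tube, the little carton and the bench timer each into the shallow white holder whose shape and size match it, standing upright and flat on the holder's floor, and let go. Leave the two small dropper bottles that stand among them, one brown and one white, standing where they are.

Things in the scene. Friction and masses are not known exactly. Their poses are not given: they have to be found in the camera images.
- pot: Round clear sample pot with a ribbed green screw cap: 55 high, body 42 across, cap 46 across from 42 up to 55. Loose, upright, 50 g. Origin: centre of the underside, z up. (Fixed surroundings: a tall microscope about 580 ahead of the base and 470 to its right, in the way of a wide swing from the right; a glass shelf 620 above the worktop, from 670 ahead on.) Sizes in mm.
- tube: Short wide round sample tube with a flat foot and an overhanging round cap, 66 high, body 22 across, cap 28 across from 50 up to 66. Loose, upright, 20 g. Origin: centre of the underside, z up. Sizes in mm.
- carton: Small closed white carton: 28 (x) x 34 (y) x 34 high. Loose, upright, 30 g. Origin: centre of the underside, z up. Sizes in mm.
- timer: White bench timer standing on its stand: 31 (x) x 84 (y) x 58 high, display towards -x. Loose, 70 g; gripped across its thickness along x, where it measures 25 with the middle of that thickness 2.5 towards -x from the origin. Origin: centre of the underside, z up. Sizes in mm.
- pot_holder: Fixed shallow round white holder with grey floor, larger of the two round ones: 66 across outside, 58 across inside, rim 10 high, inner floor 3 above the worktop. Takes the pot. Origin: centre of the underside, z up. Sizes in mm.
- tube_holder: Fixed shallow round white holder with grey floor, smaller of the two round ones: 44 across outside, 36 across inside, rim 10 high, inner floor 3 above the worktop. Takes the tube. Origin: centre of the underside, z up. Sizes in mm.
- carton_holder: Fixed shallow nearly square white holder with grey floor, the shorter of the two with straight sides: 52 (x) x 58 (y) outside, 44 x 50 inside, rim 10 high, inner floor 4 above the worktop. Takes the carton upright, either way round. Origin: centre of the underside, z up, x and y along the sides. Sizes in mm.
- timer_holder: Fixed shallow long oblong white holder with grey floor: 53 (x) x 106 (y) outside, 45 x 98 inside, rim 10 high, inner floor 4 above the worktop. Takes the timer standing, either way round. Origin: centre of the underside, z up, x and y along the sides. Sizes in mm.
- dropper_brown: Bystander: small brown dropper bottle with white cap, 29 across, 62 high, loose, standing among the work. Origin: centre of the underside, z up. Sizes in mm.
- dropper_white: Bystander: small white dropper bottle with black cap, 29 across, 62 high, loose, standing among the work. Origin: centre of the underside, z up. Sizes in mm.
Mind the look-alikes: they are no part of the job. Leave any pink or yellow look-alike of the pot_holder alone.

How it is judged:
At the end, for the whole second after the job is handed in: The pot, tube, carton and timer each stand in the holder made for it: centre within 15 mm of the holder's centre, underside on the holder's floor (no more than 6.5 mm above the worktop, so inside the rim), upright within 0.07 rad, at rest and not touched by the fingers (horizontal distance between pot and pot_holder below 0.015 m and z of pot in the frame of pot_holder below 0.0065 m and angle between each of pot, tube, carton, timer's own z axis and vertical below 0.07 rad and linear speed of each of pot, tube, carton, timer below 0.02 m/s and contact force between each of pot, tube, carton, timer and the fingers below 0.1 N and horizontal distance between tube and tube_holder below 0.015 m and z of tube in the frame of tube_holder below 0.0065 m and horizontal distance between carton and carton_holder below 0.015 m and z of carton in the frame of carton_holder below 0.0065 m and horizontal distance between timer and timer_holder below 0.015 m and z of timer in the frame of timer_holder below 0.0065 m).
It fails at once if the brown dropper bottle is moved more than 30 mm or tipped (distance of dropper_brown from where it was at the start of the episode above 0.03 m or angle between dropper_brown's own z axis and vertical above 0.4 rad).
It fails at once if the white dropper bottle is moved more than 30 mm or tipped (distance of dropper_white from where it was at the start of the episode above 0.03 m or angle between dropper_white's own z axis and vertical above 0.4 rad).
It also fails if it takes over 93 s, if anything falls off the work surface, if the arm or the gripper's body presses on something with over 40 N, if the wrist force passes 120 N, or if a joint passes its speed limit or range.

## Working session

There is one attempt and no reset: what is moved stays moved. The work goes in short steps, Python scripts to look and compute and a tool call to move; the robot and the scene stay as the last step left them, time stands still between calls to the robot, and variables do not carry over. Pictures are saved under pics/ and viewed, at most 14 in all, crops included, and the job is handed in when it is done.

Besides the shell and the picture viewer there is one more tool, called as name([rows], argument=value, ...), one row to a line, values as JSON. servo_tool: Moves the arm, as the interface text tells. Its arguments: {"type":"object","properties":{"rows":{"type":"array","items":{"type":"array","items":{"type":"array","items":{"type":"number"}}}},"grip_force":{"type":"number"}},"required":["rows"]}

```bash
mkdir -p pics
cat > h.py <<'E'
import numpy as np, cv2
from plant import ctrl, read_camera, get_calibration, models
def pts(cam, mask, depth, cal):
    v,u=np.nonzero(mask&(depth>0)); d=depth[v,u]
    x=(u-cal['cx'])/cal['fx']; y=(v-cal['cy'])/cal['fy']
    X,Y=x.copy(),y.copy()
    for _ in range(5):
        s=1+cal['k1']*(X*X+Y*Y); X,Y=x/s,y/s
    P=np.c_[X*d,Y*d,d,np.ones(len(d))]
    return (P@np.linalg.inv(cal['world_to_cam']).T)[:,:3]
def save(n,p): cv2.imwrite('pics/'+n,p[:,:,::-1])
E
python3 - <<'E'
from h import *
for c in ['scene','side']:
    cal=get_calibration(c); p,d=read_camera(c); save(c+'0.png',p); print(c,np.round(np.linalg.inv(cal['world_to_cam'])[:3,3],2),cal['fx'],cal['k1'])
    for q in ['pot','tube','carton','timer','pot_holder','tube_holder','carton_holder','timer_holder','dropper_brown','dropper_white']:
        for r in models.regions_of(c,q)[:3]:
            P=pts(c,r['pixels'],d,cal)
            if len(P)<5: continue
            lo,hi=np.percentile(P,2,axis=0),np.percentile(P,98,axis=0)
            print(q,round(r['confidence'],2),np.round(r['uv']),len(P),'lo',np.round(lo*1e3),'hi',np.round(hi*1e3))
s=ctrl.read_state(); print(s['time_s'],s['tool_pos'],s['eef_rot'],s['grip_width'])
E
```

```text
scene [-0.2  -0.21  0.54] 439.5764589878018 -0.08187979873811976
timer 0.82 [439. 254.] 1100 lo [548. -71.   5.] hi [588.   1.  60.]
tube_holder 0.67 [484. 335.] 478 lo [ 399. -204.    1.] hi [ 440. -162.   13.]
carton_holder 0.84 [505. 291.] 669 lo [ 533. -219.    0.] hi [ 598. -149.   12.]
timer_holder 0.72 [408. 297.] 1151 lo [398. -75.   2.] hi [485.  27.  12.]
timer_holder 0.46 [484. 336.] 460 lo [ 399. -202.    2.] hi [ 440. -163.   13.]
dropper_brown 0.58 [465. 288.] 440 lo [ 490. -127.    1.] hi [570. -99.  64.]
side [0.29 1.21 0.63] 504.55170631699303 -0.10241502801122643
pot 0.7 [342. 241.] 408 lo [409. 126.   6.] hi [449. 166.  57.]
tube 0.51 [280. 230.] 232 lo [571. 124.   5.] hi [595. 148.  68.]
carton 0.87 [329. 284.] 329 lo [407. 301.   2.] hi [440. 335.  36.]
timer 0.84 [301. 209.] 305 lo [546. -59.   0.] hi [594.   9.  60.]
pot_holder 0.77 [274. 272.] 461 lo [534. 234.   0.] hi [595. 299.  12.]
pot_holder 0.67 [300. 210.] 289 lo [546. -60.   2.] hi [592.   9.  60.]
pot_holder 0.65 [361. 276.] 500 lo [338. 196.  -1.] hi [401. 273.  12.]
tube_holder 0.49 [357. 199.] 113 lo [ 397. -203.    1.] hi [ 438. -157.   13.]
carton_holder 0.57 [310. 196.] 185 lo [ 532. -215.    1.] hi [ 597. -147.   12.]
timer_holder 0.77 [346. 220.] 437 lo [397. -74.   0.] hi [486.  28.  12.]
dropper_brown 0.74 [329. 199.] 137 lo [ 491. -111.    5.] hi [512. -93.  61.]
dropper_white 0.49 [306. 255.] 236 lo [486. 212.   3.] hi [510. 229.  62.]
1.1 [ 0.16282621 -0.57752378  0.23934749] [ 9.90575938e-01  1.36964617e-01 -5.92582779e-07  6.93321560e-05] 0.08547408175221594
```

View pics/scene0.png

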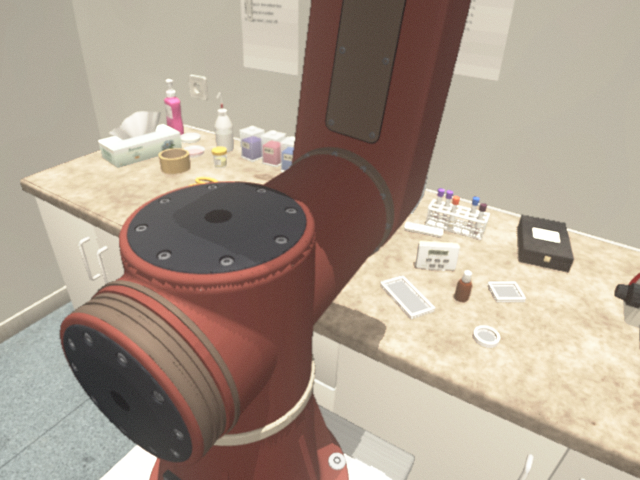

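View pics/side0.png

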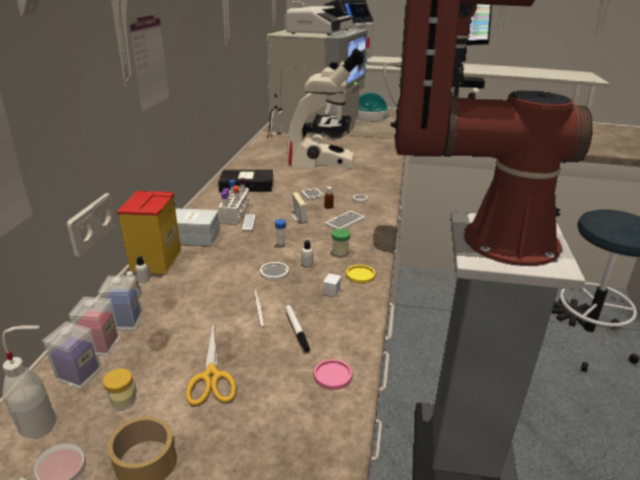

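Candidates for the pot_holder in the side view are the white one with a grey floor (274,271), the yellow one (361,274), the pink one (332,374) and another pink one (60,465). The white, grey-floored one fits the description. I'll confirm it in a crop and fit the poses.

```bash
cat >> h.py <<'E'
from scipy.optimize import least_squares
def circ(P,r):
    c0=P[:,:2].mean(0)
    f=lambda c: np.hypot(*(P[:,:2]-c[:2]).T)-r
    return least_squares(f,c0,loss='soft_l1',f_scale=.002).x
def rect(P):
    (c,s,a)=cv2.minAreaRect((P[:,:2]*1000).astype(np.float32)); return np.round(c,1),np.round(s,1),round(a,1)
E
python3 - <<'E'
from h import *
im=cv2.imread('pics/side0.png'); cv2.imwrite('pics/crop.png',cv2.resize(im[170:320,220:420],None,fx=4,fy=4,interpolation=cv2.INTER_CUBIC))
for c,qs in [('scene',['timer','tube_holder','carton_holder','timer_holder','dropper_brown']),('side',['pot','tube','carton','timer','pot_holder','tube_holder','carton_holder','timer_holder','dropper_brown','dropper_white'])]:
    cal=get_calibration(c); p,d=read_camera(c)
    for q in qs:
        R=models.regions_of(c,q)
        if not R: print(c,q,'none'); continue
        m=R[0]['pixels']; P=pts(c,m,d,cal); P=P[(np.abs(P-np.median(P,0))<.07).all(1)]
        z=P[:,2]; top=P[z>np.percentile(z,97)-.006]
        o=[c,q,np.round(np.array(R[0]['uv'])),'topz',round(np.percentile(z,97)*1e3)]
        k=circ if q in('pot','tube','pot_holder','tube_holder') or 'dropper' in q else None
        if q in('pot_holder','tube_holder'): o+=[np.round(1e3*circ(top,.031 if q[0]=='p' else .020),1),rect(top)]
        elif k: o+=[rect(top),rect(P)]
        else: o+=[rect(top),rect(P)]
        print(*o)
E
```

```text
scene timer [437. 253.] topz 60 (array([575.2, -32.3]), array([21.3, 81.4]), 29.9) (array([600.3, -27.9]), array([95. , 90.8]), 15.3)
scene tube_holder [484. 337.] topz 12 [ 419.3 -182.2] (array([ 419.4, -181.7]), array([42.4, 40.7]), 5.4)
scene carton_holder [503. 290.] topz 12 (array([ 566. , -185.3]), array([55. , 58.2]), 33.6) (array([ 566., -185.]), array([55.2, 58.5]), 33.5)
scene timer_holder [406. 296.] topz 12 (array([442.9, -22.3]), array([108.3,  54.7]), 56.9) (array([446.2, -25.1]), array([108.6,  63.6]), 55.4)
scene dropper_brown [466. 284.] topz 63 (array([ 504.4, -112.8]), array([12.5, 13.4]), 70.2) (array([ 525.1, -110.9]), array([73.4, 31.8]), 9.6)
side pot [342. 240.] topz 57 (array([429.8, 143.1]), array([43.8, 48.9]), 7.5) (array([429.5, 143.8]), array([43.8, 50.6]), 9.2)
side tube [278. 230.] topz 67 (array([583.8, 133.9]), array([24.8, 31.2]), 14.3) (array([584.2, 136. ]), array([29.5, 26.4]), 78.2)
side carton [328. 287.] topz 36 (array([424. , 316.5]), array([38. , 28.9]), 77.9) (array([424., 316.]), array([38.1, 30.2]), 80.1)
side timer [301. 207.] topz 60 (a
[... 180 characters left out ...]
[63.7, 71.7]), 25.6)
side tube_holder [360. 199.] topz 12 [ 418.3 -179.9] (array([ 417.8, -181.1]), array([42.1, 50.9]), 6.6)
side carton_holder [314. 196.] topz 12 (array([ 564.4, -180. ]), array([52. , 63.6]), 33.1) (array([ 564.7, -180.2]), array([51.8, 64.6]), 32.1)
side timer_holder [344. 221.] topz 11 (array([442. , -19.3]), array([108.8,  55.2]), 58.0) (array([442.2, -20. ]), array([110.7,  55.7]), 56.2)
side dropper_brown [328. 198.] topz 61 (array([ 500.2, -107.5]), array([10.1, 10.5]), 46.5) (array([ 494.3, -130.2]), array([76. , 27.4]), 71.7)
side dropper_white [306. 254.] topz 61 (array([498.9, 217.2]), array([10.1,  8.3]), 79.1) (array([498.6, 221.1]), array([18.1, 21.9]), 73.4)
```

View pics/crop.png

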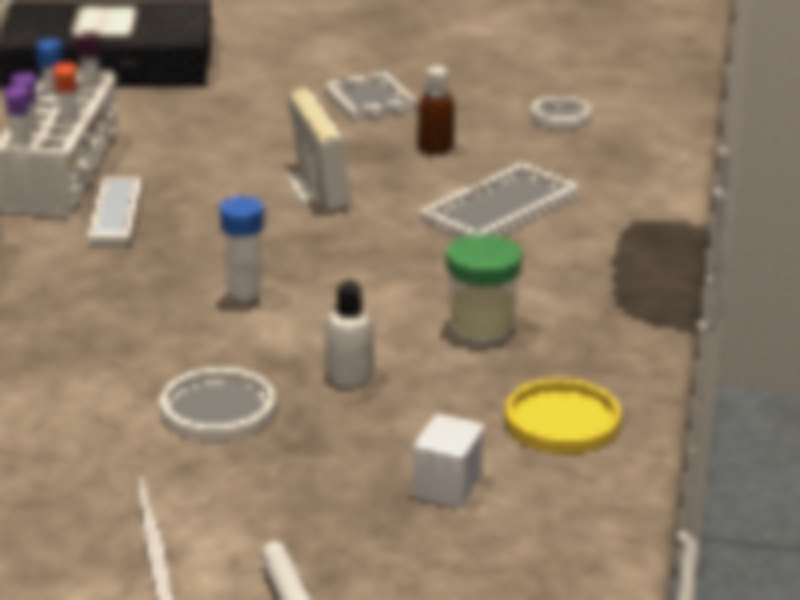

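The crop confirms it. The white ring with a grey floor at crop (218,402), full-image (274,271), is the pot_holder, and the yellow ring at crop (562,413) is the look-alike. Also visible: the carton at (448,460), the pot at (483,290), the tube at (243,250), the timer at (318,150) and the droppers at (348,335) and (435,110).

```bash
cat >> h.py <<'E'
def go(x,y,z,yaw):
    """shift (mm) in tool axes & turn(deg) to reach world TCP x,y,z (mm), yaw of tool x (deg)"""
    from scipy.spatial.transform import Rotation as R
    s=ctrl.read_state(); M=R.from_quat(s['eef_rot']).as_matrix()
    d=M.T@(np.array([x,y,z])-1e3*np.array(s['tool_pos'])); y0=np.degrees(np.arctan2(M[1,0],M[0,0]))
    t=(-(yaw-y0)+180)%360-180
    print('t',round(s['time_s'],2),'pos',np.round(1e3*np.array(s['tool_pos']),1),'yaw',round(y0,1),'-> shift',np.round(d,1),'turn',round(t,1),'dist',round(np.linalg.norm(d)))
E
python3 -c "
from h import *; go(540,-30,240,120)"
```

```text
t 1.95 pos [ 162.8 -577.5  239.3] yaw 15.7 -> shift [ 511.6 -424.6   -0.7] turn -104.3 dist 665
```

Careful with the scale: shifts go in shares of 0.75 m and turns go in shares of 180 degrees. That gives: 256 mm is 0.3413, 224 mm is 0.2987, -56 degrees is -0.3111.

servo_tool([
  [[-1,0.0427,-0.0353,0,-0.0389],[-1,0.0853,-0.0707,0,-0.0778],[-1,0.128,-0.106,0,-0.1167],[-1,0.1707,-0.1413,0,-0.1556],[-1,0.2133,-0.1773,0,-0.1944],[-1,0.256,-0.212,0,-0.2333],[-1,0.2987,-0.248,0,-0.2722],[-1,0.3413,-0.2827,0,-0.3111]],
], grip_force=30)

```text
time_s: 2.62
tool_pos: [0.3524, -0.3022, 0.2395]
eef_rot: [0.809, 0.588, -0.0, 0.0]
force: [0.2, -1.0, 0.8]
grip_width: 0.0852
finger_force: 0.0
```

```bash
python3 -c "
from h import *; go(540,-30,240,120)"
```

```text
t 2.62 pos [ 352.4 -302.2  239.5] yaw 72.1 -> shift [316.8  94.7  -0.6] turn -47.9 dist 331
```

In the tool's units: 317 mm is 0.4227, 278 mm is 0.3707, -48 degrees is -0.2667.

servo_tool([
  [[-1,0.0533,0.016,0,-0.0333],[-1,0.1067,0.032,0,-0.0667],[-1,0.1587,0.048,0,-0.1],[-1,0.212,0.0627,0,-0.1333],[-1,0.264,0.0787,0,-0.1667],[-1,0.3173,0.0947,0,-0.2],[-1,0.3707,0.1107,0,-0.2333],[-1,0.4227,0.1267,0,-0.2667]],
])

```text
time_s: 3.28
tool_pos: [0.5422, -0.0305, 0.2395]
eef_rot: [0.5, 0.866, 0.0, 0.0]
force: [0.1, -2.1, 0.8]
grip_width: 0.085
finger_force: 0.0
```

```bash
cat >> h.py <<'E'
def look(c,qs,name=None):
    cal=get_calibration(c); p,d=read_camera(c)
    if name: save(name,p)
    for q in qs:
        for r in models.regions_of(c,q)[:2]:
            P=pts(c,r['pixels'],d,cal)
            if len(P)<20: continue
            P=P[(np.abs(P-np.median(P,0))<.08).all(1)]; z=P[:,2]; t=np.percentile(z,97); top=P[np.abs(z-t)<.005]
            o=[q,round(r['confidence'],2),np.round(r['uv']),len(P),'topz',round(t*1e3,1),*rect(top)]
            R={'pot':.023,'tube':.014,'pot_holder':.031,'tube_holder':.020}.get(q)
            if R and 'holder' in q: o+=['circ',np.round(1e3*circ(top,R),1)]
            print(*o)
E
python3 -c "
from h import *; look('wrist',['timer','timer_holder','dropper_brown'],'w1.png'); look('scene',['tube','pot','pot_holder']); go(568,-32,240,120)"
```

```text
timer 0.76 [347. 231.] 2574 topz 59.3 [574.9 -32.6] [17.  83.2] 28.4
timer_holder 0.71 [237. 144.] 6291 topz 10.9 [443.1 -23.2] [106.7  53. ] 56.8
dropper_brown 0.69 [253. 258.] 866 topz 62.7 [ 504.  -111.5] [11.7 11.1] 28.0
tube 0.73 [366. 226.] 283 topz 68.2 [583.2 133.2] [27.6 24.1] 26.6
pot 0.64 [329. 262.] 658 topz 57.2 [430.9 141.6] [43.5 43.8] 29.6
t 3.68 pos [540.9 -33.8 239.5] yaw 119.6 -> shift [-11.8  24.5  -0.5] turn -0.4 dist 27
```

View pics/w1.png

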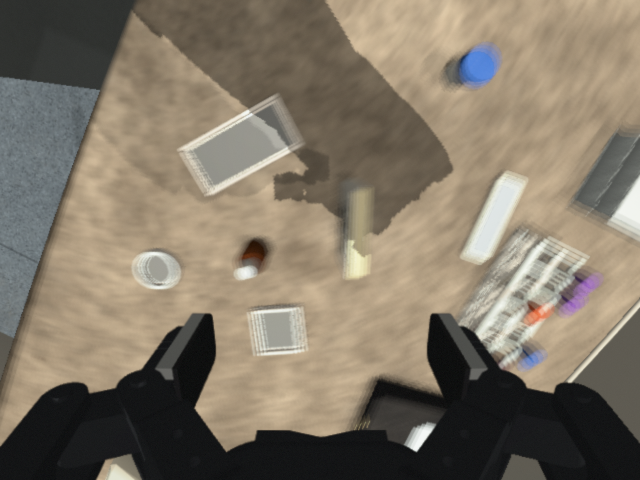

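```bash
python3 -c "
from h import *
a=np.radians(29.3); n=np.array([np.cos(a),np.sin(a)]); m=np.array([-n[1],n[0]])
for c in ['wrist','scene','side']:
    cal=get_calibration(c); p,d=read_camera(c); r=models.regions_of(c,'timer')[0]
    P=pts(c,r['pixels'],d,cal); Q=P[:,:2]*1e3-[575,-32]; A,B=Q@n,Q@m; z=P[:,2]*1e3
    for lo in range(0,65,10):
        k=(z>=lo)&(z<lo+10)&(abs(A)<50)&(abs(B)<60)
        if k.sum()>8: print(c,lo,k.sum(),'A',np.round(np.percentile(A[k],[3,50,97]),1),'B',np.round(np.percentile(B[k],[3,97]),1))
look('wrist',['timer','timer_holder','dropper_brown']); go(568,-32,240,119)
"
```

```text
wrist 0 59 A [-14.9 -13.9  15.4] B [-39.1  41.2]
wrist 10 165 A [-15.8 -13.8  -0.3] B [-36.3  41.2]
wrist 20 220 A [-14.6 -12.5  -0.7] B [-36.6  41.1]
wrist 30 154 A [-11.9 -11.1   1.6] B [-36.3  41.1]
wrist 40 250 A [-11.3  -9.9   2.4] B [-34.1  41. ]
wrist 50 1753 A [-8.9 -1.   7.4] B [-37.8  39.4]
scene 0 162 A [-15.4 -12.3  20. ] B [-45.8  40. ]
scene 10 172 A [-15.  -12.   -8.5] B [-38.4  40. ]
scene 20 170 A [-14.  -11.   -6.2] B [-39.4  40.5]
scene 30 190 A [-12.5  -9.5  -4. ] B [-39.2  40.5]
scene 40 180 A [-11.3  -8.2  -4.2] B [-39.8  40.1]
scene 50 285 A [-9.5 -5.3  8.2] B [-38.1  38.7]
scene 60 17 A [-7.1 -2.6  1.2] B [-39.7  34.6]
side 0 41 A [-7.3  6.3 13.7] B [-14.   42.9]
side 10 35 A [-9.   3.6  7.4] B [-9.3 45.5]
side 20 38 A [-9.6  4.3  7.3] B [-10.8  44.5]
side 30 36 A [-9.1  5.3  7. ] B [-21.9  45.5]
side 40 36 A [-6.8  6.   8.5] B [-16.   46.9]
side 50 84 A [-6.6  2.6  8.8] B [-25.6  44.8]
timer_holder 0.57 [237. 144.] 6366 topz 10.9 [443.1 -23.2] [106.7  53.1] 56.8
dropper_brown 0.88 [255. 260.] 871 topz 62.7 [ 504.  -111.8] [12.4 11.8] 41.8
t 4.18 pos [541.2 -32.8 239.3] yaw 119.7 -> shift [-12.6  23.7  -0.7] turn 0.7 dist 27
```

```bash
python3 -c "
from h import *; go(572,-31.5,30,119.3)"
```

```text
t 4.18 pos [541.2 -32.8 239.3] yaw 119.7 -> shift [-14.1  27.4 209.3] turn 0.4 dist 212
```

In the tool's units: 209 mm is 0.2787, 195 mm is 0.26, 0.4 degrees is 0.0022.

servo_tool([
  [[-1,-0.0187,0.036,0.04,0.0022],[-1,-0.0187,0.036,0.0933,0.0022],[-1,-0.0187,0.036,0.1467,0.0022],[-1,-0.0187,0.036,0.1933,0.0022],[-1,-0.0187,0.036,0.2333,0.0022],[-1,-0.0187,0.036,0.26,0.0022],[-1,-0.0187,0.036,0.2787,0.0022],[-1,-0.0187,0.036,0.2787,0.0022]],
])

```text
time_s: 4.85
tool_pos: [0.5691, -0.0307, 0.0265]
eef_rot: [0.505, 0.863, -0.001, -0.003]
force: [-0.5, 0.1, -0.0]
grip_width: 0.0852
finger_force: 0.0
```

servo_tool([
  [[0,0,0,0,0],[0.5,0,0,0,0],[1,0,0,0,0],[1,0,0,0,0],[1,0,0,0,0],[1,0,0,0,0],[1,0,0,0,0],[1,0,0,0,0]],
])

```text
time_s: 5.52
tool_pos: [0.5721, -0.0317, 0.0313]
eef_rot: [0.505, 0.863, 0.0, 0.001]
force: [-1.9, 0.2, 5.0]
grip_width: 0.0174
finger_force: 29.3
```

In the tool's units: -90 mm is -0.12, -70 mm is -0.0933.

servo_tool([
  [[1,0,0,-0.0133,0],[1,0,0,-0.04,0],[1,0,0,-0.0667,0],[1,0,0,-0.0933,0],[1,0,0,-0.12,0],[1,0,0,-0.12,0],[1,0,0,-0.12,0]],
], grip_force=45)

```text
time_s: 6.1
tool_pos: [0.5725, -0.0318, 0.1218]
eef_rot: [0.505, 0.863, 0.0, 0.001]
force: [0.2, 0.3, -1.8]
grip_width: 0.0171
finger_force: 45.2
```

```bash
python3 -c "
from h import *; print(ctrl.read_state()['grip_width']); go(440.5,-21.5,121,56.8)"
```

```text
0.017107077158259654
t 6.1 pos [572.5 -31.8 121.8] yaw 119.3 -> shift [  73.6 -110.     0.5] turn 62.5 dist 132
```

In the tool's units: -110 mm is -0.1467, 73.6 mm is 0.0981, 56 degrees is 0.3111.

servo_tool([
  [[1,0.0107,-0.016,0,0.0389],[1,0.0267,-0.04,0,0.0778],[1,0.0427,-0.064,0,0.1167],[1,0.0587,-0.088,0,0.1556],[1,0.0747,-0.112,0,0.1944],[1,0.088,-0.1307,0,0.2333],[1,0.0947,-0.1413,0,0.2722],[1,0.0981,-0.1467,0,0.3111]],
])

```text
time_s: 6.77
tool_pos: [0.4378, -0.0208, 0.1189]
eef_rot: [0.853, 0.522, -0.001, -0.001]
force: [0.9, 0.1, -0.8]
grip_width: 0.0172
finger_force: 45.1
```

In the tool's units: 6.5 degrees is 0.0361.

servo_tool([
  [[1,0,0,0,0.0361],[1,0,0,0,0.0361],[1,0,0,0,0.0361],[1,0,0,0,0.0361]],
])

```text
time_s: 7.1
tool_pos: [0.4394, -0.0212, 0.1197]
eef_rot: [0.879, 0.478, -0.0, -0.0]
force: [0.5, -0.2, -0.9]
grip_width: 0.0173
finger_force: 45.1
```

```bash
python3 -c "
from h import *
look('wrist',['timer','timer_holder'],'w2.png')
a=np.radians(-33.2); n=np.array([np.cos(a),np.sin(a)]); m=np.array([-n[1],n[0]])
for c in ['scene','wrist','side']:
    cal=get_calibration(c); p,d=read_camera(c); R=models.regions_of(c,'timer')
    if not R: continue
    P=pts(c,R[0]['pixels'],d,cal); Q=P[:,:2]*1e3-[440.5,-21.5]; A,B=Q@n,Q@m; z=P[:,2]*1e3
    for lo in range(80,160,12):
        k=(z>=lo)&(z<lo+12)&(abs(A)<50)&(abs(B)<60)
        if k.sum()>8: print(c,lo,k.sum(),'A',np.round(np.percentile(A[k],[3,50,97]),1),'B',np.round(np.percentile(B[k],[3,97]),1))
go(440.5,-21.5,37,56.8)"
```

```text
timer 0.92 [319. 319.] 10936 topz 148.0 [441.5 -18.7] [72.1 17. ] 56.7
timer_holder 0.89 [330. 197.] 5965 topz 10.9 [446.1 -18.5] [95.6 53.1] 56.6
scene 92 161 A [-12.7 -10.4   0.9] B [-45.3  28.8]
scene 104 172 A [-11.9  -9.9   2.6] B [-45.3  33.1]
scene 116 129 A [-10.9  -8.9   3.1] B [-45.8  33.2]
scene 128 121 A [-10.   -8.3   3.9] B [-45.8 -16.6]
scene 140 179 A [-8.9 -4.2  6.4] B [-45.1  -8.1]
wrist 80 13 A [12.5 14.  15.2] B [ 0.5 15. ]
wrist 92 720 A [-8.9 14.5 18.6] B [-2.7 38.5]
wrist 104 330 A [-11.4  -2.6   5.4] B [18.3 38.6]
wrist 116 446 A [-11.6  -2.6   6.1] B [11.7 38.6]
wrist 128 558 A [-9.6 -1.8  6.6] B [11.9 38.6]
wrist 140 8814 A [-8.2 -0.4  7.3] B [-28.4  37.7]
side 80 10 A [-12.1 -10.5  -7.4] B [-24.4  14. ]
side 92 98 A [-15.5 -12.6  -0.7] B [-39.7  39.8]
side 104 96 A [-17.3 -12.    3.2] B [-39.9  40.1]
side 116 80 A [-22.  -11.5   2.6] B [-40.9  39.7]
side 128 73 A [-23.8 -10.4   3.5] B [-38.   41.3]
side 140 63 A [-12.6  -8.1   2.5] B [ 5.7 40.9]
t 7.55 pos [439.7 -21.3 120.3] yaw 56.9 -> shift [ 0.3  0.8 83.3] turn 0.1 dist 83
```

View pics/w2.png

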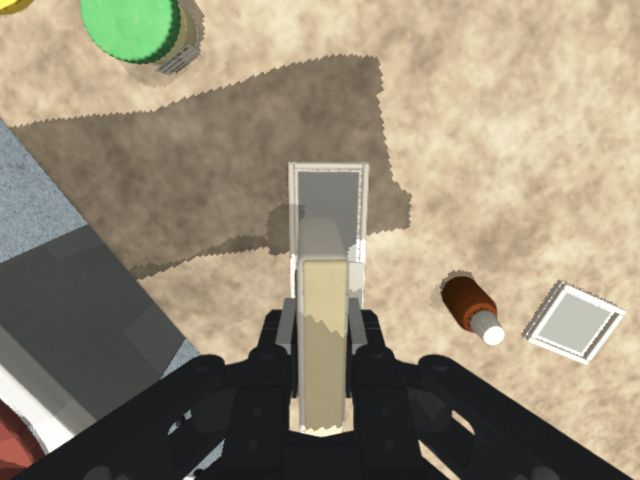

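servo_tool([
  [[1,0.0047,0.0007,0.0267,0],[1,0.0047,0.0007,0.06,0],[1,0.0047,0.0007,0.0867,0],[1,0.0047,0.0007,0.1,0],[1,0.0047,0.0007,0.1093,0],[1,0.0047,0.0007,0.112,0],[1,0.0047,0.0007,0.112,0],[1,0.0047,0.0007,0.112,0]],
])

```text
time_s: 8.22
tool_pos: [0.4427, -0.0189, 0.0373]
eef_rot: [0.879, 0.476, 0.0, 0.001]
force: [-0.0, -0.5, 0.3]
grip_width: 0.0168
finger_force: 45.1
```

```bash
python3 -c "
from h import *; go(442.4,-19,36,56.8);s=ctrl.read_state(); print(s['force'])"
```

```text
t 8.22 pos [442.7 -18.9  37.3] yaw 56.8 -> shift [-0.3 -0.1  1.3] turn 0.0 dist 1
[-0.0046468  -0.52176079  0.34777837]
```

In the tool's units: 2.5 mm is 0.0033, 1.5 mm is 0.002.

servo_tool([
  [[1,0,0,0.002,0],[1,0,0,0.0033,0],[1,0,0,0.0033,0]],
])

```text
time_s: 8.47
tool_pos: [0.443, -0.0189, 0.0354]
eef_rot: [0.879, 0.476, 0.001, 0.001]
force: [-2.0, 0.4, 7.4]
grip_width: 0.0173
finger_force: 47.3
```

In the tool's units: -130 mm is -0.1733, -100 mm is -0.1333.

servo_tool([
  [[0.3,0,0,0,0],[0,0,0,0,0],[0,0,0,0,0],[0,0,0,0,0],[0,0,0,-0.0267,0],[-0.3,0,0,-0.08,0],[-0.5,0,0,-0.1333,0],[-0.5,0,0,-0.1733,0]],
])

```text
time_s: 9.13
tool_pos: [0.4422, -0.0187, 0.1666]
eef_rot: [0.879, 0.476, 0.001, 0.001]
force: [1.5, -0.3, -0.6]
grip_width: 0.0644
finger_force: 0.0
```

```bash
python3 -c "
from h import *
look('wrist',['timer','timer_holder'],'w3.png');look('scene',['timer','timer_holder'])
a=np.radians(-33.2); n=np.array([np.cos(a),np.sin(a)]); m=np.array([-n[1],n[0]])
for c in ['scene']:
    cal=get_calibration(c); p,d=read_camera(c); R=models.regions_of(c,'timer')
    if not R: continue
    P=pts(c,R[0]['pixels'],d,cal); Q=P[:,:2]*1e3-[443,-22]; A,B=Q@n,Q@m; z=P[:,2]*1e3
    for lo in range(0,75,12):
        k=(z>=lo)&(z<lo+12)&(abs(A)<50)&(abs(B)<60)
        if k.sum()>8: print(c,lo,k.sum(),'A',np.round(np.percentile(A[k],[3,50,97]),1),'B',np.round(np.percentile(B[k],[3,97]),1))
go(584,134,170,90)"
```

```text
timer 0.73 [325. 237.] 4040 topz 63.3 [445.1 -23.7] [83.1 16.6] 56.7
timer_holder 0.58 [308. 210.] 4874 topz 11.1 [443.4 -22.6] [105.8  53.1] 56.8
timer 0.8 [405. 284.] 1111 topz 63.8 [444.2 -24.4] [82.8 18.1] 57.2
timer_holder 0.83 [407. 304.] 574 topz 12.7 [443.2 -23.6] [105.7  54.8] 57.4
scene 0 50 A [-11.9 -10.3  20.8] B [-36.3  33.5]
scene 12 196 A [-12.5  -9.9   3.5] B [-41.8  36.1]
scene 24 194 A [-11.4  -8.6   4.4] B [-41.7  35.6]
scene 36 199 A [-9.  -7.4  4. ] B [-42.3  37.6]
scene 48 216 A [-7.6 -5.5  7.2] B [-42.6  35.4]
scene 60 244 A [-5.5  0.7 10.6] B [-40.7  36.4]
t 9.53 pos [441.2 -18.3 162.4] yaw 56.8 -> shift [205.6  36.2  -7.8] turn -33.2 dist 209
```

View pics/w3.png

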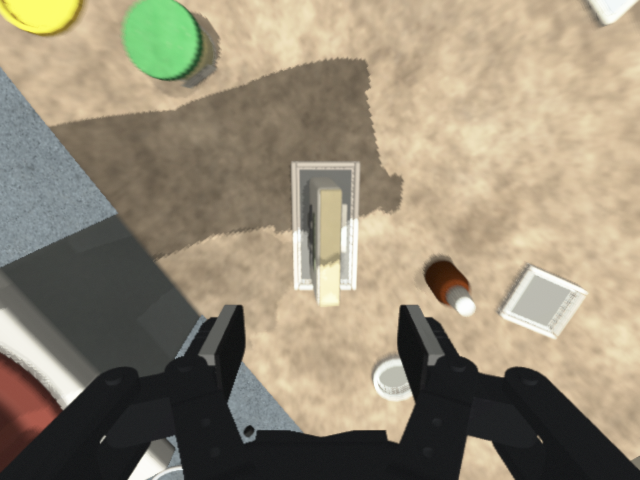

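The timer now stands in its holder at (325,235), centred and level. Next is the tube.

```bash
python3 -c "
from h import *
go(583.5,133.8,150,56.8);go(583.5,133.8,47,56.8)"
```

```text
t 9.53 pos [441.2 -18.3 162.4] yaw 56.8 -> shift [205.2  35.9  12.2] turn 0.0 dist 209
t 9.53 pos [441.2 -18.3 162.4] yaw 56.8 -> shift [205.2  36.2 115.2] turn 0.0 dist 238
```

In the tool's units: 205 mm is 0.2733, 200 mm is 0.2667.

servo_tool([
  [[-0.5,0.0333,0.006,0.0027,0],[-0.5,0.0827,0.0147,0.0053,0],[-0.5,0.136,0.024,0.008,0],[-0.5,0.1893,0.0333,0.0107,0],[-0.5,0.2373,0.0413,0.0133,0],[-0.5,0.2667,0.0467,0.016,0],[-0.5,0.2733,0.048,0.016,0],[-0.5,0.2733,0.048,0.016,0]],
])

```text
time_s: 10.2
tool_pos: [0.5839, 0.1344, 0.15]
eef_rot: [0.879, 0.477, -0.001, -0.001]
force: [-0.5, -1.0, 0.3]
grip_width: 0.064
finger_force: 0.0
```

```bash
python3 -c "
from h import *
look('wrist',['tube','pot','dropper_white','pot_holder'],'w4.png')
go(583.5,133.8,48,56.8)"
```

```text
tube 0.65 [325. 250.] 1965 topz 67.3 [585.4 131.6] [27.6 27.2] 58.3
pot 0.56 [154. 334.] 4486 topz 56.3 [433.  141.1] [45.2 44.1] 13.9
pot 0.54 [288. 401.] 1853 topz 11.0 [459.8   1.8] [49.  52.6] 56.4
dropper_white 0.69 [165. 213.] 2113 topz 62.8 [501.2 210.9] [12.9 13.3] 39.3
pot_holder 0.96 [203.  90.] 7688 topz 11.0 [567.5 263.5] [65.6 65.8] 15.9 circ [567.5 263.3]
pot_holder 0.58 [ 38. 262.] 4991 topz 11.0 [372.7 236. ] [66.1 63.2] 39.1 circ [372.4 236.7]
t 10.45 pos [583.7 132.4 151.9] yaw 56.8 -> shift [  1.   -0.9 103.9] turn -0.0 dist 104
```

In the tool's units: 103 mm is 0.1373, 90 mm is 0.12.

servo_tool([
  [[-0.5,0.0013,0,0.0333,0],[-0.5,0.0013,0,0.08,0],[-0.5,0.0013,0,0.12,0],[-0.5,0.0013,0,0.1373,0],[-0.5,0.0013,0,0.1373,0],[1,0.0013,0,0.1373,0],[1,0.0013,0,0.1373,0],[1,0.0013,0,0.1373,0]],
], grip_force=30)

```text
time_s: 11.12
tool_pos: [0.5864, 0.1341, 0.0513]
eef_rot: [0.879, 0.476, 0.002, 0.001]
force: [-0.1, -0.4, 0.9]
grip_width: 0.0281
finger_force: 0.0
```

In the tool's units: -115 mm is -0.1533, -110 mm is -0.1467.

servo_tool([
  [[1,0,0,0,0],[1,0,0,0,0],[1,0,0,-0.02,0],[1,0,0,-0.0533,0],[1,0,0,-0.1067,0],[1,0,0,-0.1467,0],[1,0,0,-0.1533,0]],
])

```text
time_s: 11.7
tool_pos: [0.5878, 0.1343, 0.1714]
eef_rot: [0.879, 0.476, 0.004, 0.002]
force: [0.1, -0.4, 0.0]
grip_width: 0.0268
finger_force: 29.6
```

```bash
python3 -c "
from h import *
look('wrist',['tube'])
go(419.3,-182.5,160,56.8)"
```

```text
tube 0.61 [318. 331.] 5971 topz 187.3 [586.4 132.2] [28.1 27.2] 77.1
t 11.8 pos [586.5 134.2 166.8] yaw 56.9 -> shift [-356.6   33.2    6. ] turn 0.1 dist 358
```

In the tool's units: -302 mm is -0.4027, -182 mm is -0.2427.

servo_tool([
  [[1,-0.0333,0.0031,0.004,0],[1,-0.0827,0.0077,0.008,0],[1,-0.136,0.0127,0.008,0],[1,-0.1893,0.0173,0.008,0],[1,-0.2427,0.0227,0.008,0],[1,-0.296,0.0276,0.008,0],[1,-0.3493,0.0325,0.008,0],[1,-0.4027,0.0373,0.008,0]],
])

```text
time_s: 12.47
tool_pos: [0.4413, -0.1349, 0.1563]
eef_rot: [0.879, 0.476, -0.0, -0.001]
force: [1.1, -0.2, -0.6]
grip_width: 0.0269
finger_force: 29.6
```

In the tool's units: -55 mm is -0.0733, -48 mm is -0.064.

servo_tool([
  [[1,-0.0427,0.004,0,0],[1,-0.064,0.006,0,0],[1,-0.0733,0.0069,0,0],[1,-0.0733,0.0069,0,0],[1,-0.0733,0.0069,0,0]],
])

```text
time_s: 12.88
tool_pos: [0.4172, -0.1822, 0.157]
eef_rot: [0.88, 0.476, -0.0, -0.001]
force: [0.2, 0.7, 0.2]
grip_width: 0.0271
finger_force: 29.6
```

```bash
python3 -c "
from h import *
look('wrist',['tube','tube_holder'],'w5.png')
look('scene',['tube','tube_holder'])
go(419.3,-182.5,60,56.8)"
```

```text
tube 0.6 [318. 332.] 5975 topz 172.9 [ 416.2 -184.4] [27.6 27. ] 63.0
tube_holder 0.59 [322. 225.] 2449 topz 11.0 [ 419.6 -181.6] [43.  43.8] 84.0 circ [ 419.7 -181.6]
tube_holder 0.45 [242.  70.] 3705 topz 11.2 [431.9 -40.8] [64.4 53.5] 56.4 circ [427.8 -47.9]
tube 0.65 [510. 280.] 423 topz 174.2 [ 415.5 -190.7] [12.3 25.6] 87.8
tube_holder 0.83 [482. 336.] 450 topz 12.3 [ 419.5 -182.4] [44.2 42.5] 54.3 circ [ 419.5 -181.9]
t 13.18 pos [ 417.7 -182.1  157.7] yaw 56.9 -> shift [ 0.5  1.5 97.7] turn 0.1 dist 98
```

View pics/w5.png

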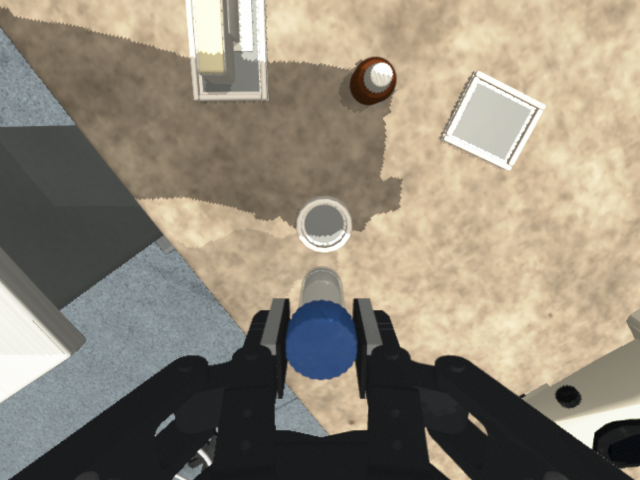

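The blue-capped tube hangs upright in the jaws at (322,340), with its holder at (323,225). I'll lower it.

In the tool's units: 99 mm is 0.132, 2.8 mm is 0.0037.

servo_tool([
  [[1,0.0037,0.0019,0.0267,0],[1,0.0037,0.0019,0.0667,0],[1,0.0037,0.0019,0.1,0],[1,0.0037,0.0019,0.12,0],[1,0.0037,0.0019,0.1293,0],[1,0.0037,0.0019,0.132,0],[1,0.0037,0.0019,0.132,0]],
])

```text
time_s: 13.77
tool_pos: [0.4202, -0.1811, 0.0591]
eef_rot: [0.879, 0.476, -0.0, 0.0]
force: [-0.5, 0.1, -0.7]
grip_width: 0.0269
finger_force: 29.6
```

In the tool's units: 4.5 mm is 0.006, 2 mm is 0.0027.

servo_tool([
  [[1,0,0,0.0027,0],[1,0,0,0.006,0],[1,0,0,0.006,0]],
])

```text
time_s: 14.02
tool_pos: [0.4204, -0.1816, 0.0548]
eef_rot: [0.879, 0.476, 0.0, 0.001]
force: [-0.5, -0.2, -0.3]
grip_width: 0.0273
finger_force: 29.6
```

In the tool's units: 1.5 mm is 0.002.

servo_tool([
  [[1,0,0,0.002,0],[1,0,0,0.002,0],[1,0,0,0.002,0]],
])

```text
time_s: 14.27
tool_pos: [0.4207, -0.1818, 0.0543]
eef_rot: [0.879, 0.476, 0.0, 0.001]
force: [-1.9, 0.9, 9.6]
grip_width: 0.0265
finger_force: 30.4
```

In the tool's units: -105 mm is -0.14, -95 mm is -0.1267.

servo_tool([
  [[0.3,0,0,0,0],[0,0,0,0,0],[-0.3,0,0,0,0],[-0.3,0,0,0,0],[-0.3,0,0,-0.0267,0],[-0.5,0,0,-0.08,0],[-1,0,0,-0.1267,0],[-1,0,0,-0.14,0]],
])

```text
time_s: 14.93
tool_pos: [0.4216, -0.1825, 0.1631]
eef_rot: [0.879, 0.476, 0.001, 0.003]
force: [1.0, -0.4, 0.7]
grip_width: 0.0844
finger_force: 0.0
```

```bash
python3 -c "
from h import *
look('wrist',['tube','tube_holder'])
look('scene',['tube','tube_holder'])
go(431,142,160,90)"
```

```text
tube 0.71 [239.  73.] 3689 topz 11.4 [432.8 -39.4] [67.4 53.5] 56.7
tube 0.64 [316. 244.] 1816 topz 70.3 [ 419.2 -184. ] [27.3 27.1] 43.7
tube_holder 0.7 [314. 218.] 1491 topz 11.3 [ 421.9 -177.7] [34.1 43.9] 59.5 circ [ 419.6 -182. ]
tube 0.6 [491. 321.] 490 topz 70.8 [ 419.8 -183.9] [27.6 26.3] 19.3
tube_holder 0.84 [480. 340.] 317 topz 12.7 [ 417.8 -181.7] [45.  40.5] 89.5 circ [ 419.8 -181.8]
t 15.23 pos [ 419.4 -180.7  156.1] yaw 56.8 -> shift [ 276.5 -166.8   -3.5] turn -33.2 dist 323
```

```bash
python3 -c "
from h import *
go(431,142,150,56.8)"
```

```text
t 15.23 pos [ 419.4 -180.7  156.1] yaw 56.8 -> shift [ 276.5 -166.7    6.5] turn 0.0 dist 323
```

In the tool's units: 260 mm is 0.3467, 231 mm is 0.308.

servo_tool([
  [[-1,0.028,-0.0173,0,0],[-1,0.0747,-0.0453,0,0],[-1,0.1213,-0.0733,0,0],[-1,0.168,-0.1013,0,0],[-1,0.2147,-0.1293,0,0],[-1,0.2613,-0.1573,0.0027,0],[-1,0.308,-0.1853,0.0053,0],[-1,0.3467,-0.2093,0.008,0]],
])

```text
time_s: 15.9
tool_pos: [0.4296, 0.1248, 0.1503]
eef_rot: [0.879, 0.476, -0.001, -0.0]
force: [0.8, -0.1, 0.1]
grip_width: 0.0855
finger_force: 0.0
```

In the tool's units: 16.5 mm is 0.022, 12 mm is 0.016.

servo_tool([
  [[-1,0.016,-0.0093,0,0],[-1,0.022,-0.0133,0,0],[-1,0.022,-0.0133,0,0],[-1,0.022,-0.0133,0,0]],
])

```text
time_s: 16.23
tool_pos: [0.431, 0.141, 0.151]
eef_rot: [0.879, 0.476, -0.001, -0.0]
force: [-0.1, -0.3, -0.3]
grip_width: 0.0854
finger_force: 0.0
```

```bash
python3 -c "
from h import *
look('wrist',['pot','pot_holder','dropper_white','carton'])
look('scene',['pot','carton','pot_holder'])
go(431,142,38,56.8)"
```

```text
pot 0.69 [325. 244.] 4042 topz 56.4 [432.1 141.5] [44.6 44.9] 82.5
pot_holder 0.9 [391.  10.] 1387 topz 11.1 [552.2 241.4] [12.8 51. ] 57.2 circ [535.4 216.1]
pot_holder 0.87 [182. 165.] 6422 topz 10.9 [371.5 237.3] [64.8 65.6] 71.9 circ [371.8 236.9]
dropper_white 0.6 [352.  93.] 1724 topz 63.2 [500.5 210.9] [13.1 12.9] 85.6
carton 0.94 [167.  25.] 3334 topz 35.6 [425.  312.2] [33. 29.] 78.4
pot 0.53 [332. 251.] 162 topz 57.7 [436.5 142.3] [34.2 42.3] 14.6
pot_holder 0.69 [325. 225.] 55 topz 11.8 [584.  249.6] [53.6 18.3] 50.0 circ [565.4 264.4]
t 16.68 pos [431.6 141.2 151.8] yaw 56.8 -> shift [  0.4  -0.9 113.8] turn 0.0 dist 114
```

In the tool's units: 113 mm is 0.1507, 108 mm is 0.144.

servo_tool([
  [[-1,0.0005,-0.0007,0.0333,0],[-1,0.0005,-0.0007,0.08,0],[-1,0.0005,-0.0007,0.12,0],[-1,0.0005,-0.0007,0.144,0],[-1,0.0005,-0.0007,0.1507,0],[-1,0.0005,-0.0007,0.1507,0],[1,0.0005,-0.0007,0.1507,0],[1,0.0005,-0.0007,0.1507,0]],
])

```text
time_s: 17.35
tool_pos: [0.4325, 0.1421, 0.0405]
eef_rot: [0.879, 0.476, 0.001, 0.001]
force: [0.3, 0.3, 0.2]
grip_width: 0.0639
finger_force: 0.0
```

In the tool's units: -112 mm is -0.1493, -110 mm is -0.1467.

servo_tool([
  [[1,0,0,0,0],[1,0,0,0,0],[1,0,0,0,0],[1,0,0,-0.02,0],[1,0,0,-0.06,0],[1,0,0,-0.1067,0],[1,0,0,-0.1467,0],[1,0,0,-0.1493,0]],
])

```text
time_s: 18.02
tool_pos: [0.4342, 0.1423, 0.1575]
eef_rot: [0.879, 0.476, 0.004, 0.002]
force: [1.6, -0.2, -0.1]
grip_width: 0.0451
finger_force: 31.0
```

```bash
python3 -c "
from h import *
look('wrist',['pot'])
go(566.3,265.5,145,56.8)"
```

```text
pot 0.87 [320. 331.] 12887 topz 173.4 [433.5 141.2] [46.1 44.5] 55.2
t 18.12 pos [432.5 142.2 152.7] yaw 56.8 -> shift [176.4  44.5   8.2] turn 0.0 dist 182
```

In the tool's units: 176 mm is 0.2347, 44.5 mm is 0.0593.

servo_tool([
  [[1,0.0267,0.0067,0.0027,0],[1,0.0733,0.0187,0.0053,0],[1,0.1227,0.0307,0.0067,0],[1,0.1707,0.0427,0.0067,0],[1,0.2107,0.0533,0.0067,0],[1,0.2293,0.058,0.0067,0],[1,0.2347,0.0593,0.0067,0],[1,0.2347,0.0593,0.0067,0]],
])

```text
time_s: 18.78
tool_pos: [0.5642, 0.2654, 0.1439]
eef_rot: [0.879, 0.476, -0.001, -0.0]
force: [-0.2, -0.2, -0.0]
grip_width: 0.045
finger_force: 31.0
```

servo_tool([
  [[1,0,0,0,0],[1,0,0,0,0],[1,0,0,0,0]],
])

```text
time_s: 19.03
tool_pos: [0.5642, 0.2645, 0.1459]
eef_rot: [0.88, 0.476, -0.0, 0.0]
force: [0.9, -0.2, -0.8]
grip_width: 0.0449
finger_force: 31.0
```

```bash
python3 -c "
from h import *
look('wrist',['pot','pot_holder','dropper_white'],'w6.png')
look('side',['pot','pot_holder'])
look('scene',['pot','pot_holder'])
go(566.3,265.5,50,56.8)"
```

```text
pot 0.58 [320. 330.] 12868 topz 161.7 [563.6 263.5] [46.2 44.3] 54.0
pot_holder 0.88 [324. 225.] 5183 topz 10.8 [569.9 268.4] [57.2 65.4] 55.6 circ [567.3 264.7]
pot_holder 0.57 [151. 357.] 1878 topz 10.9 [377.6 251.2] [35.8 67.1] 66.9 circ [372.4 237.4]
pot 0.87 [274. 224.] 437 topz 162.2 [569.9 270.3] [27.5 42.5] 18.9
pot_holder 0.89 [333. 375.] 1030 topz 11.5 [380.3 570.7] [66.3 66.1] 34.7 circ [379.9 570.3]
pot_holder 0.78 [360. 276.] 481 topz 11.1 [370.4 240.6] [63.9 65.7] 4.3 circ [370. 241.]
pot 0.57 [316. 179.] 515 topz 163.0 [565.1 261.3] [49.6 37.3] 33.2
t 19.53 pos [564.7 265.1 145.7] yaw 56.8 -> shift [ 1.2  1.1 95.7] turn 0.0 dist 96
```

View pics/w6.png

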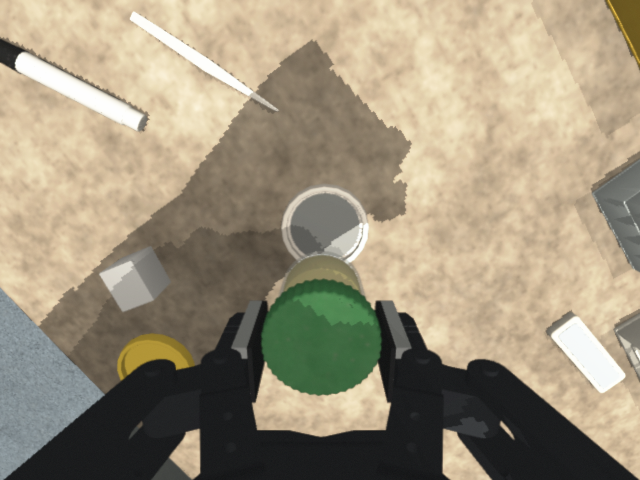

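The pot hangs upright at (321,335) over the white holder at (325,227). The white dropper is hidden behind the gripper and still well below the pot.

In the tool's units: 100 mm is 0.1333, 2.4 mm is 0.0032.

servo_tool([
  [[1,0.0032,0.0019,0.0267,0],[1,0.0032,0.0019,0.0667,0],[1,0.0032,0.0019,0.1,0],[1,0.0032,0.0019,0.1213,0],[1,0.0032,0.0019,0.1307,0],[1,0.0032,0.0019,0.1333,0],[1,0.0032,0.0019,0.1333,0]],
])

```text
time_s: 20.12
tool_pos: [0.5674, 0.2664, 0.046]
eef_rot: [0.879, 0.476, 0.0, 0.0]
force: [0.3, 0.6, -0.0]
grip_width: 0.045
finger_force: 31.0
```

servo_tool([
  [[1,0,0,0.0027,0],[1,0,0,0.0047,0],[1,0,0,0.0047,0],[1,0,0,0.0047,0]],
])

```text
time_s: 20.45
tool_pos: [0.5682, 0.2666, 0.0435]
eef_rot: [0.879, 0.476, 0.001, 0.0]
force: [0.6, 0.5, 3.3]
grip_width: 0.0449
finger_force: 31.2
```

servo_tool([
  [[-0.3,0,0,0,0],[-0.5,0,0,0,0],[-0.6,0,0,0,0],[-0.6,0,0,0,0],[-0.6,0,0,-0.0267,0],[-0.6,0,0,-0.08,0],[-0.6,0,0,-0.1267,0],[-0.6,0,0,-0.14,0]],
])

```text
time_s: 21.12
tool_pos: [0.5694, 0.267, 0.1535]
eef_rot: [0.879, 0.476, 0.003, 0.001]
force: [0.2, -0.2, 0.4]
grip_width: 0.0685
finger_force: 0.0
```

```bash
python3 -c "
from h import *
look('wrist',['pot','pot_holder','carton'])
look('side',['pot','carton'])
go(424,314,150,78.4)"
```

```text
pot 0.79 [323. 250.] 4128 topz 59.4 [567.8 265.7] [45.3 45.1] 13.7
pot_holder 0.84 [320. 209.] 2066 topz 11.1 [571.4 271.4] [49.8 66. ] 57.8 circ [567.2 264.5]
pot_holder 0.78 [145. 358.] 1794 topz 10.9 [376.9 257.7] [24.1 58.5] 80.3 circ [372.4 237.4]
carton 0.88 [136. 281.] 2574 topz 35.4 [425.3 313.3] [33.6 29.8] 78.1
carton 0.84 [331. 285.] 344 topz 35.5 [424.  315.9] [37.8 28.9] 75.0
carton 0.15 [359. 186.] 163 topz 70.9 [ 416.9 -179.7] [25.8 24.4] 85.3
t 21.47 pos [566.3 266.2 145.3] yaw 56.8 -> shift [ -37.8 -145.3   -4.3] turn -21.6 dist 150
```

In the tool's units: -145 mm is -0.1933, -143 mm is -0.1907, -21.5 degrees is -0.1194.

servo_tool([
  [[-0.6,-0.0067,-0.024,0,-0.0222],[-0.6,-0.0187,-0.072,0,-0.0611],[-0.6,-0.032,-0.1227,0,-0.0944],[-0.6,-0.044,-0.1693,0,-0.1167],[-0.6,-0.0493,-0.1907,0,-0.1194],[-0.6,-0.05,-0.1933,0,-0.1194],[-0.6,-0.05,-0.1933,0,-0.1194],[-0.6,-0.05,-0.1933,0,-0.1194]],
])

```text
time_s: 22.13
tool_pos: [0.4258, 0.3141, 0.1467]
eef_rot: [0.775, 0.631, -0.0, 0.0]
force: [0.3, -0.2, 0.2]
grip_width: 0.0685
finger_force: 0.0
```

```bash
python3 -c "
from h import *
look('wrist',['carton'])
go(424.7,313.5,17,78.3)"
```

```text
carton 0.76 [322. 236.] 2176 topz 35.4 [424.9 313.8] [33.6 27.8] 78.9
t 22.23 pos [426.2 313.8 146.9] yaw 78.3 -> shift [ -0.6  -1.4 129.9] turn -0.0 dist 130
```

In the tool's units: 130 mm is 0.1733, 129 mm is 0.172, -0.4 degrees is -0.0022.

servo_tool([
  [[-0.6,0,-0.0013,0.0333,-0.0022],[-0.6,0,-0.0013,0.0827,-0.0022],[-0.6,0,-0.0013,0.1307,-0.0022],[-0.6,0,-0.0013,0.16,-0.0022],[-0.6,0,-0.0013,0.172,-0.0022],[-0.6,0,-0.0013,0.1733,-0.0022],[1,0,-0.0013,0.1733,-0.0022],[1,0,-0.0013,0.1733,-0.0022]],
])

```text
time_s: 22.9
tool_pos: [0.4259, 0.3149, 0.0191]
eef_rot: [0.773, 0.634, 0.001, 0.0]
force: [0.0, -0.2, -0.4]
grip_width: 0.0452
finger_force: 0.0
```

In the tool's units: -120 mm is -0.16, -115 mm is -0.1533.

servo_tool([
  [[1,0,0,0,0],[1,0,0,0,0],[1,0,0,0,0],[1,0,0,-0.02,0],[1,0,0,-0.06,0],[1,0,0,-0.1067,0],[1,0,0,-0.1533,0],[1,0,0,-0.16,0]],
])

```text
time_s: 23.57
tool_pos: [0.4272, 0.3158, 0.1446]
eef_rot: [0.773, 0.634, 0.004, 0.001]
force: [1.2, 0.7, -0.3]
grip_width: 0.0277
finger_force: 29.7
```

```bash
python3 -c "
from h import *
look('wrist',['carton'])
go(565.5,-183.5,140,123.3)
go(565.5,-183.5,140,33.3)"
```

```text
carton 0.61 [321. 330.] 7997 topz 160.6 [426.5 314.4] [34.7 27.9] 78.5
t 23.67 pos [426.  315.3 140.1] yaw 78.8 -> shift [-4.620e+02  2.341e+02 -1.000e-01] turn -44.5 dist 518
t 23.67 pos [426.  315.3 140.1] yaw 78.8 -> shift [-4.620e+02  2.341e+02 -1.000e-01] turn 45.5 dist 518
```

In the tool's units: -266 mm is -0.3547, -230 mm is -0.3067, -38 degrees is -0.2111.

servo_tool([
  [[1,-0.024,0.012,0,-0.0167],[1,-0.0667,0.0333,0,-0.0444],[1,-0.1147,0.058,0,-0.0722],[1,-0.1627,0.0827,0,-0.1],[1,-0.2107,0.1067,0,-0.1278],[1,-0.2587,0.1307,0,-0.1556],[1,-0.3067,0.1553,0,-0.1833],[1,-0.3547,0.18,0,-0.2111]],
])

```text
time_s: 24.33
tool_pos: [0.5043, 0.0255, 0.1358]
eef_rot: [0.523, 0.853, -0.0, -0.001]
force: [1.0, 0.8, 0.5]
grip_width: 0.0276
finger_force: 29.7
```

```bash
python3 -c "
from h import *
go(565.5,-183.5,140,123.3)"
```

```text
t 24.33 pos [504.3  25.5 135.8] yaw 117.0 -> shift [-214.   -40.3   -4.3] turn -6.3 dist 218
```

In the tool's units: -213 mm is -0.284, -205 mm is -0.2733, -6.3 degrees is -0.035.

servo_tool([
  [[1,-0.0467,-0.0088,0,-0.0111],[1,-0.096,-0.018,0,-0.0222],[1,-0.1467,-0.028,0,-0.0333],[1,-0.1973,-0.0373,0,-0.035],[1,-0.2427,-0.0453,0,-0.035],[1,-0.2733,-0.0513,0,-0.035],[1,-0.284,-0.0533,0,-0.035],[1,-0.284,-0.0533,0,-0.035]],
])

```text
time_s: 25.0
tool_pos: [0.5644, -0.1822, 0.1356]
eef_rot: [0.478, 0.878, -0.0, -0.001]
force: [-0.8, 1.2, -0.7]
grip_width: 0.0272
finger_force: 29.7
```

servo_tool([
  [[1,0,0,0,0],[1,0,0,0,0],[1,0,0,0,0]],
])

```text
time_s: 25.25
tool_pos: [0.5648, -0.1794, 0.1371]
eef_rot: [0.476, 0.879, 0.0, -0.0]
force: [0.7, -0.6, 0.4]
grip_width: 0.0272
finger_force: 29.7
```

```bash
python3 -c "
from h import *
look('wrist',['carton','carton_holder','dropper_brown'],'w7.png')
look('scene',['carton','carton_holder'])
go(565.5,-183.5,25,123.3)"
```

```text
carton_holder 0.85 [318. 236.] 4972 topz 10.7 [ 565.9 -184. ] [52.1 56.4] 33.7
carton_holder 0.71 [320. 328.] 7894 topz 153.0 [ 564.5 -180.9] [27.3 35.4] 33.2
dropper_brown 0.77 [299. 105.] 1794 topz 63.1 [ 503.6 -112.9] [13.  13.9] 43.3
carton 0.77 [520. 237.] 299 topz 154.2 [ 559.8 -169.9] [34.  15.8] 10.5
carton_holder 0.78 [506. 287.] 607 topz 12.1 [ 566.6 -185.1] [53.6 59.3] 33.6
t 25.6 pos [ 565.  -180.7  137.4] yaw 123.1 -> shift [ -2.6  -1.1 112.4] turn -0.2 dist 112
```

View pics/w7.png

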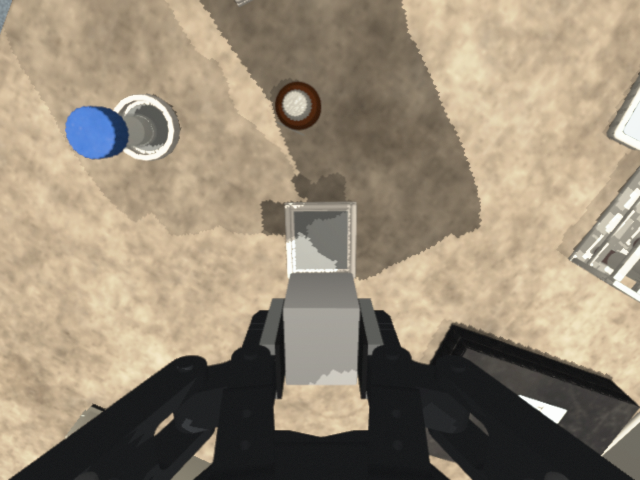

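In the tool's units: 111.5 mm is 0.1487, -3.4 mm is -0.0045.

servo_tool([
  [[1,-0.0045,-0.0007,0.0267,0],[1,-0.0045,-0.0007,0.0733,0],[1,-0.0045,-0.0007,0.1133,0],[1,-0.0045,-0.0007,0.1373,0],[1,-0.0045,-0.0007,0.1453,0],[1,-0.0045,-0.0007,0.1487,0],[1,-0.0045,-0.0007,0.1487,0]],
])

```text
time_s: 26.18
tool_pos: [0.5667, -0.1842, 0.0264]
eef_rot: [0.477, 0.879, -0.0, 0.0]
force: [-0.6, 0.0, 0.4]
grip_width: 0.0273
finger_force: 29.7
```

In the tool's units: 3 mm is 0.004, 1.5 mm is 0.002.

servo_tool([
  [[1,0,0,0.002,0],[1,0,0,0.004,0],[1,0,0,0.004,0],[1,0,0,0.004,0]],
])

```text
time_s: 26.52
tool_pos: [0.5668, -0.1843, 0.0236]
eef_rot: [0.477, 0.879, -0.0, 0.001]
force: [0.2, -0.6, -0.9]
grip_width: 0.0272
finger_force: 29.7
```

In the tool's units: 1.5 mm is 0.002, 1 mm is 0.0013.

servo_tool([
  [[1,0,0,0.0013,0],[1,0,0,0.002,0],[1,0,0,0.002,0],[1,0,0,0.002,0]],
])

```text
time_s: 26.85
tool_pos: [0.5669, -0.1843, 0.0233]
eef_rot: [0.477, 0.879, -0.0, 0.001]
force: [-5.9, 1.8, 13.5]
grip_width: 0.0273
finger_force: 31.4
```

Contact. I'll release and check everything.

In the tool's units: -130 mm is -0.1733, -100 mm is -0.1333.

servo_tool([
  [[0.3,0,0,0,0],[0,0,0,0,0],[-0.3,0,0,0,0],[-0.3,0,0,0,0],[-0.3,0,0,-0.0267,0],[-0.3,0,0,-0.08,0],[-0.3,0,0,-0.1333,0],[-0.3,0,0,-0.1733,0]],
])

```text
time_s: 27.52
tool_pos: [0.5667, -0.1842, 0.1543]
eef_rot: [0.477, 0.879, -0.0, 0.001]
force: [0.3, -0.8, 0.9]
grip_width: 0.0556
finger_force: 0.0
```

servo_tool([
  [[-0.3,0,0,0,0],[-0.3,0,0,0,0],[-0.3,0,0,0,0]],
])

```text
time_s: 27.77
tool_pos: [0.5662, -0.1839, 0.1505]
eef_rot: [0.477, 0.879, -0.0, -0.0]
force: [-0.2, 0.5, -1.2]
grip_width: 0.0554
finger_force: 0.0
```

```bash
python3 -c "
from h import *
look('wrist',['carton','carton_holder','tube','dropper_brown'],'w8.png')
print('side');look('side',['carton','pot','tube','timer','dropper_white','dropper_brown'],'s8.png')
print('scene');look('scene',['carton','pot','tube','timer','dropper_brown'])
im=np.hstack([cv2.resize(cv2.imread('pics/s8.png')[170:320,220:420],(400,300)),cv2.resize(cv2.imread('pics/w8.png'),(400,300))]);cv2.imwrite('pics/f.png',im)
"
```

```text
carton 0.73 [321. 237.] 2212 topz 39.4 [ 566.2 -186. ] [28.1 34.4] 32.3
carton_holder 0.88 [327. 208.] 2735 topz 11.1 [ 566.3 -184.5] [52.1 57.8] 34.0
tube 0.65 [117. 123.] 3156 topz 70.4 [ 419.6 -184.2] [27.2 27.7] 85.8
dropper_brown 0.9 [305. 100.] 1603 topz 63.1 [ 503.6 -112.8] [13.4 13.2] 78.2
side
carton 0.71 [311. 189.] 152 topz 40.5 [ 564.4 -182. ] [28.6 44.8] 32.5
pot 0.68 [274. 260.] 518 topz 60.1 [565.7 269.6] [43.3 45. ] 86.1
tube 0.55 [364. 189.] 149 topz 70.4 [ 416.3 -176.3] [26.2 20.6] 71.9
dropper_white 0.65 [306. 255.] 256 topz 62.1 [498.9 215.1] [12.2 13.9] 85.9
dropper_brown 0.65 [330. 199.] 186 topz 62.2 [ 501.1 -107. ] [11.5 13.6] 9.6
scene
carton 0.77 [510. 287.] 468 topz 40.8 [ 567.3 -185.2] [30.5 36.7] 25.8
pot 0.7 [317. 216.] 264 topz 60.9 [545.2 239.2] [105.   37.2] 46.6
pot 0.33 [319. 234.] 253 topz 62.9 [499.7 211.9] [12.6 10.3] 52.4
tube 0.78 [489. 323.] 485 topz 70.9 [ 420.  -183.4] [28.1 25.3] 23.2
timer 0.7 [409. 283.] 1137 topz 63.6 [444.4 -24.2] [84.2 18.9] 56.7
dropper_brown 0.78 [465. 286.] 411 topz 62.9 [ 503.5 -113.2] [11.5 13.2] 60.2
dropper_brown 0.61 [479. 341.] 281 topz 12.6 [ 416.2 -181.9] [37.7 43.8] 1.1
```

View pics/f.png

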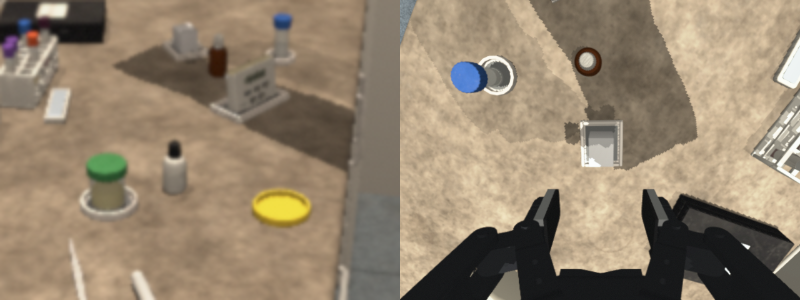

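All four things stand in their holders: pot (107,185), timer (250,90), tube (283,38) and carton (185,42). Their tops are raised by exactly the floor heights, and both droppers have not moved.

```bash
python3 -c "
from plant import ctrl; print(ctrl.finish_job())"
```

```text
the job is handed in; nothing more can be done
None
```

The job is handed in: the last pictures show the pot, tube, carton and timer upright in their matching holders and released, each within about 4 mm of centre, with both dropper bottles where they started; hand-in returned no verdict.

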